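Unlock the food lockbox with its key and take the spice jar out

TASK

The wooden food lockbox is locked: take its key (the one with the looped plate handle) from the key stand, push it fully home in the keyhole in the lid and turn it clockwise until the lock lets go. Then swing the lid wide open, leaving the key in the lock, take out the spice jar and stand it upright on the worktop beside the box. The tin stays inside the box, the other key stays in the stand, and the things standing around are not to be disturbed.

Things in the scene. Friction and masses are not known exactly. Their poses are not given: they have to be found in the camera images.
- lockbox: light wooden lockbox, fixed: 160 deep (its x) x 250 wide (its y) x 128 mm high without lid, walls 9 mm, inner floor 12 mm above the worktop. Origin: centre of its underside. -x is the front (to the robot), +x the hinged back, z up. Spice jar and tin stand inside, side by side along y, 48 mm either side of the middle, either one on the left
- lid (a joint): angle of the lid, rad: 0 shut, 1.57 upright, stop at 1.8. A 12 mm board, 164 x 254 mm, 0.35 kg, its top 140 mm above the worktop. Stiff hinge (0.4 N m), stays at any angle. No handle: pull it up by the turned key, which the lock holds captive (4 to 7 N). A catch inside the front wall holds it until lock_cam passes about 1.0 rad
- lid_hinge (a point): middle of the lid's hinge line, on the back rim of the box, 80 mm behind the box's middle, 128 mm above the worktop; axes turn with the lid and equal those of the lockbox when shut; opening turns the lid about +y (front edge rises)
- lock_mouth (a point): centre of the keyhole at the top of its steel plate (44 x 60 mm) on the lid, 120 mm from the hinge line, 144 mm above the worktop when shut. z out of the lid, y along the keyhole (parallel to the hinge). Slot 31 mm along y x 11 mm along x, 2 mm bevel, 16 mm deep through plate and lid; below it the barrel's keyway, in line at lock_cam 0, ends 32 mm under this point
- lock_cam (a joint): angle of the lock barrel with its hidden cam, rad: 0 locked, grows as the key turns clockwise seen from above, stop at 1.4. Friction about 0.06 N m, no spring, stays where left. Turns only with the key pushed down until its collar meets the plate; once turned, the key cannot be pulled out
- key_grip (a point): lockbox key, steel, 98 mm long, 90 g, upright in the stand: centre of its flat handle plate, 10 mm thick (its x), 44 mm wide (its y), 26 mm high, with a round loop above reaching 33 mm over this point. z up the key. Underside of the 24 mm round collar is 34 mm below this point. Same after a half turn about z
- key_tip (a point): centre of the lower end of the lockbox key, 65 mm below key_grip, 31 mm below the collar's underside; same axes. A 9 mm shank ends in two flat wings, 28 mm across along y, 8 mm thick along x, 12 mm high, narrower at the very tip. Fully home it lies 31 mm below lock_mouth
- tee_grip (a point): the other key, not for this lock, in the stand's other slot: steel, with a 14 mm thick, 60 mm long cross bar as handle (this point is the bar's centre; bar along its y). Stays in the stand
- key_stand: brown wooden key stand, fixed, 66 (its x) x 176 (its y) x 42 mm high, origin at the centre of its underside. Two slots, 32 mm along y x 12 mm along x, 36 mm deep, 45 mm either side of the middle along y; the keys' collars rest on its top. Either key may be in either slot; they lift straight up
- jar_mid (a point): spice jar with a red cap, 106 mm high, body 42 mm and cap 45 mm in diameter, about 110 g, inside the lockbox at the start; this point is on its axis half-way up (53 mm); the cap runs from 32 to 53 mm above it
- spice_jar: the same spice jar; origin at the centre of its underside
- tin_mid (a point): flat round tin, 86 mm in diameter, 40 mm high, inside the lockbox beside the jar; this point is its centre. Stays in the box
- mug_mid (a point): white mug with handle, 84 x 115 x 89 mm, bystander; its middle half-way up
- lemon: lemon, 72 x 57 x 58 mm, bystander; origin at its underside
- garlic: garlic bulb, 60 x 57 x 58 mm, bystander; origin at its underside
Mind the look-alikes: they are no part of the job. What is shaped like the part that bears key_grip but orange is not meant.

How it is judged (in metres and radians):
On the way, in this order (a step that is already met when the one before it is completed fails the run):
1. the box key is fully home in the keyhole, its collar down on the lock plate (z of key_tip in the frame of lock_mouth below -0.0285 m and x of key_tip in the frame of lock_mouth between -0.005 and 0.005 m and y of key_tip in the frame of lock_mouth between -0.005 and 0.005 m and angle between the z axis of key_tip and the z axis of lock_mouth, either way round below 0.2 rad and value of joint lid below 0.1 rad), for 0.1 s.
2. the key, in the lock, has turned the cam off its catch (more than 1.15 rad) with the lid still down (value of joint lock_cam above 1.15 rad and z of key_tip in the frame of lock_mouth below -0.025 m and value of joint lid below 0.1 rad), for 0.1 s.
3. the lid is open by more than 1.2 rad (value of joint lid above 1.2 rad), for 0.2 s.
4. the spice jar is lifted clear of the box (height (world z) of jar_mid above 0.12 m), for 0.1 s.
At the end, for the whole second after the job is handed in: The lid is open by more than 1.2 rad with the box key still in its lock (tip at least 20 mm below the keyhole's mouth); the spice jar stands upright (within 0.1 rad) and at rest on the worktop, outside the box and within 0.40 m of the box's middle (horizontally); the tin is still in the box (value of joint lid above 1.2 rad and distance between key_tip and lock_mouth below 0.04 m and z of key_tip in the frame of lock_mouth below -0.02 m and height (world z) of jar_mid between 0.048 and 0.058 m and angle between jar_mid's own z axis and vertical below 0.1 rad and linear speed of spice_jar below 0.02 m/s and horizontal distance between jar_mid and lockbox below 0.4 m and (x of jar_mid in the frame of lockbox above 0.095 m or x of jar_mid in the frame of lockbox below -0.095 m or y of jar_mid in the frame of lockbox above 0.14 m or y of jar_mid in the frame of lockbox below -0.14 m) and x of tin_mid in the frame of lockbox between -0.075 and 0.075 m and y of tin_mid in the frame of lockbox between -0.12 and 0.12 m and height (world z) of tin_mid below 0.08 m); the robot touches nothing.
It fails at once if the other key is pulled out of the stand (its handle rises or shifts more than 20 mm) (distance of tee_grip from where it was at the start of the episode above 0.02 m).
It fails at once if the mug is shifted or tipped (its middle moves more than 30 mm) (distance of mug_mid from where it was at the start of the episode above 0.03 m).
It fails at once if the lemon is shifted more than 30 mm (distance of lemon from where it was at the start of the episode above 0.03 m).
It fails at once if the garlic is shifted more than 30 mm (distance of garlic from where it was at the start of the episode above 0.03 m).
It fails at once if the tin is lifted out of the box (height (world z) of tin_mid above 0.1 m).
It also fails if it takes over 72 s, if anything falls off the work surface, if the arm or the gripper's body presses on something with over 40 N, if the wrist force passes 120 N, or if a joint passes its speed limit or range.

ROBOT

A 6-joint arm with a two-finger parallel gripper is mounted at the origin on a cart in front of the work surface, level with it; the furniture and walls round the work are solid. World frame = base frame: x ahead of the robot, y to its left, z up, the work surface at z = 0. Lengths are in mm, angles in rad, forces in N, time in s.
With the tool pointing down it reaches from about 350 to 800 mm from the base axis. Payload 7.3 kg.
Tool frame: the origin (TCP) lies midway between the tips of the shut fingers; the grasp point (between the pads) lies 19 mm behind it; x points along the fingers, z is the direction in which the jaws open and shut, and the axes are right-handed (so a half turn about x gives the same grasp; the last joint's range is limited). The gripper opens to 85 mm and grips with 20 to 120 N. Pads are 22 mm wide; open, the fingers measure 114 mm over their backs; the gripper's body (76 mm by 85 mm) begins 54 mm behind the grasp point. The pads swing forward as they close: fully open they stand 13 mm farther back than shut.
Start: joints at [-1.286, 0.342, 1.524, -0, 1.275, -0.146], TCP at [219.263, -477.041, 231.322] pointing down, gripper open.
Joint ranges: [-2.53, 2.53], [-0.77, 2.02], [0.04, 2.7], [-1, 4.14], [0.28, 2.66], [-3.11, 3.11]. Speed limits (rad/s): [2.57, 2.57, 3.14, 3.14, 3.14, 3.14].

INTERFACE

Orientations are given as a 3x3 rotation matrix whose columns are the frame's x, y, z axes.
In Python, from bench import arm gives the robot as it stands.
- The arm moves only by the tool arm_command, never from a script. Its argument "series" is a list of rows, each a list of 7 numbers: the shift along the tool's x, y, z scaled (see below), then the turn, a rotation vector about the tool's x, y, z scaled (see below), then the closure, from 0 (fully open) to 1 (shut). A call has 1 to 5 rows; each row shifts and turns the commanded pose from where the row before left it, along the tool's axes as they then stand; what a row does not reach is not made up. The controller multiplies each number of a shift by 6 cm and each number of a turn by 45 degrees. A row lasts 1/8 s, in which the tool goes at most 62.5 mm and 10.7 degrees, less where a joint would pass 70% of its speed; a pose out of reach is approached as far as the arm can. A call with a number of a shift or a turn outside -1 to 1 is refused whole. A call with a gripper value outside its range is refused whole. The fingers move at their own pace and stop on an object; the grip force is fixed at half the most. Time passes only in rows, so rows that do not move let the fingers close. It gives the time, the measured TCP pose, the force and the opening at its end, in the units of the state.
- arm.get_state(): the state, without advancing time (a new reading comes with each control period).
- arm.snapshot(name): name is "side" or "top"; returns a dict with "pixels" (420x560x3 uint8, red, green, blue), "z_map" (420x560 float32, mm along the optical axis (not along the pixel's ray), 0 where there is no reading), "fx", "fy", "cx", "cy" (pixels), "k1" (the pictures are not rectified: a ray, as slopes to the right and down, at radius r is drawn at 1 + k1 r^2 times it, then the intrinsics apply), "position" and "rotation" of the camera in the world. Camera axes: x right, y down, z forward; pixel columns grow to the right and rows downward; lengths in mm; the calibration is good to about 2 mm. A picture is of the moment at which its call begins.
- arm.sign_off(): hands the job in, once; it reports no verdict.
Trained networks look in a picture, given as the dict that the camera call returned (one of the last four; its "shot" number tells which), for a name from the list of things; names that differ only in an ending like _2 or _b are one class to them, and where a whole thing is asked for, a point or a joint stands for the part that bears it (a point fixed in the world has none). Each returns a list of dicts, best first, with "confidence" (0 to 1); they miss things now and then, are a little off and sometimes report something else, mostly with a low value. They report only what shows in the picture. A call takes as long as a camera call. They do not tell look-alikes from the thing itself.
- arm.spot_in(picture, query): "rect" ([left, top, right, bottom] in pixels, round what is visible of it).
- arm.trace(picture, query): "region" (420x560 bool, what is visible of it) and "rect" ([left, top, right, bottom] in pixels, round what is visible of it).
- arm.tip_of(picture, query): "location" ([row, column] in pixels: a listed point, or the origin of a listed thing).
The state is a dict: "time": time; "joints": joint angles; "qvel": joint speeds; "tau": joint torques, N m; "tool_pos": TCP position; "orientation": TCP orientation; "contact_force": force on the tool from outside, world axes, zero at the start; "torque": the same for the moment, N m; "grip_width": finger opening in mm.
Only numpy, scipy, OpenCV 4.12 (cv2) and the standard library are available. Lean on these libraries where they do the work, as an engineer would, in place of code of your own. Each camera call takes 0.05 s, during which the arm holds its last target. There are 200 camera calls.

## Working session

There is one attempt and no reset: what is moved stays moved. The work goes in short steps, Python scripts to look and compute and a tool call to move; the robot and the scene stay as the last step left them, time stands still between calls to the robot, and variables do not carry over. Pictures are saved under pics/ and viewed, about 8 in all and at most 12, crops included, and the job is handed in when it is done.

Besides the shell and the picture viewer there is one more tool, called after "Request:" as name([rows], argument=value, ...), one row to a line, values as JSON. arm_command: Moves the arm, as the interface text tells. Its arguments: {"type":"object","properties":{"series":{"type":"array"}},"required":["series"]}

```bash
ls; mkdir -p pics; cat > h.py <<'E'
import numpy as np, cv2
from bench import arm
def ray(p,uv):
    uv=np.atleast_2d(uv).astype(float)
    d=np.c_[(uv[:,0]-p['cx'])/p['fx'],(uv[:,1]-p['cy'])/p['fy']]
    s=d.copy()
    for _ in range(20): s=d/(1+p['k1']*(s**2).sum(1,keepdims=True))
    return np.c_[s,np.ones(len(s))]
def cloud(p,uv):
    uv=np.atleast_2d(uv); z=p['z_map'][uv[:,1].astype(int),uv[:,0].astype(int)]
    P=ray(p,uv)*z[:,None]
    return (P@np.array(p['rotation']).T+np.array(p['position']))[z>0]
def atz(p,uv,h):
    r=ray(p,uv)@np.array(p['rotation']).T; o=np.array(p['position'])
    return o+r*((h-o[2])/r[:,2])[:,None]
def mask_pts(p,m):
    v,u=np.nonzero(m); return cloud(p,np.c_[u,v])
def save(p,n,box=None,k=1):
    im=p['pixels'][:,:,::-1]
    if box: im=im[box[1]:box[3],box[0]:box[2]]
    cv2.imwrite('pics/'+n,cv2.resize(im,None,fx=k,fy=k,interpolation=cv2.INTER_CUBIC))
E
python3 - <<'E'
from h import *
for n in('top','side'):
    p=arm.snapshot(n); save(p,n+'0.png')
    print(n,p['shot'],np.round(p['position']),np.round(p['rotation'],3).tolist(),p['fx'],p['k1'])
    for q in ['lockbox','lock_mouth','lid_hinge','key_grip','key_tip','tee_grip','key_stand','mug_mid','lemon','garlic','spice_jar']:
        t=arm.tip_of(p,q); s=arm.spot_in(p,q)
        print(q,[(np.round(x['location']).tolist(),round(x['confidence'],2)) for x in t][:3],[(np.round(x['rect']).tolist(),round(x['confidence'],2)) for x in s][:3])
E
```

```text
pics
top 1 [ 3.460e+02 -1.000e+00  1.132e+03] [[-0.014, -0.984, 0.176], [-1.0, 0.012, -0.016], [0.014, -0.176, -0.984]] 434.1723658735272 -0.12437776573799665
lockbox [([237.0, 174.0], 0.73)] [([103.0, 187.0, 225.0, 285.0], 0.55)]
lock_mouth [([247.0, 163.0], 0.66)] [([103.0, 187.0, 224.0, 284.0], 0.63)]
lid_hinge [([199.0, 155.0], 0.71)] [([104.0, 187.0, 221.0, 280.0], 0.78)]
key_grip [([279.0, 283.0], 0.68), ([163.0, 269.0], 0.66), ([225.0, 392.0], 0.61)] [([280.0, 272.0, 287.0, 285.0], 0.53), ([386.0, 175.0, 409.0, 194.0], 0.22)]
key_tip [([228.0, 387.0], 0.73), ([188.0, 393.0], 0.7), ([247.0, 351.0], 0.43)] [([382.0, 218.0, 400.0, 232.0], 0.64), ([282.0, 272.0, 291.0, 288.0], 0.45)]
tee_grip [([238.0, 314.0], 0.6)] [([304.0, 233.0, 328.0, 241.0], 0.5)]
key_stand [([248.0, 333.0], 0.86)] [([295.0, 229.0, 363.0, 262.0], 0.86)]
mug_mid [([165.0, 268.0], 0.87)] [([250.0, 139.0, 287.0, 188.0], 0.63)]
lemon [([185.0, 396.0], 0.88)] [([385.0, 173.0, 408.0, 194.0], 0.63)]
garlic [([155.0, 386.0], 0.89)] [([376.0, 141.0, 399.0, 163.0], 0.54)]
spice_jar [] []
side 2 [  245. -1060.   738.] 
[... 512 characters left out ...]
 293.0, 311.0, 331.0], 0.65), ([265.0, 262.0, 272.0, 291.0], 0.58)]
key_tip [([266.0, 222.0], 0.61), ([300.0, 268.0], 0.56)] [([290.0, 290.0, 313.0, 330.0], 0.69), ([262.0, 264.0, 271.0, 295.0], 0.64), ([208.0, 231.0, 227.0, 265.0], 0.62)]
tee_grip [([254.0, 264.0], 0.58)] [([262.0, 245.0, 271.0, 268.0], 0.6)]
key_stand [([291.0, 263.0], 0.58)] [([250.0, 254.0, 283.0, 318.0], 0.72)]
mug_mid [([225.0, 322.0], 0.62), ([255.0, 266.0], 0.44)] [([302.0, 202.0, 348.0, 243.0], 0.79)]
lemon [([330.0, 355.0], 0.78)] [([344.0, 306.0, 370.0, 332.0], 0.98), ([191.0, 146.0, 279.0, 190.0], 0.49)]
garlic [([315.0, 396.0], 0.75), ([167.0, 218.0], 0.36)] [([381.0, 292.0, 407.0, 316.0], 0.59)]
spice_jar [] []
```

View pics/top0.png

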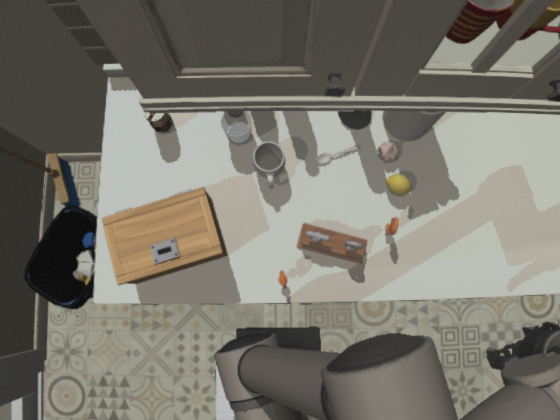

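View pics/side0.png

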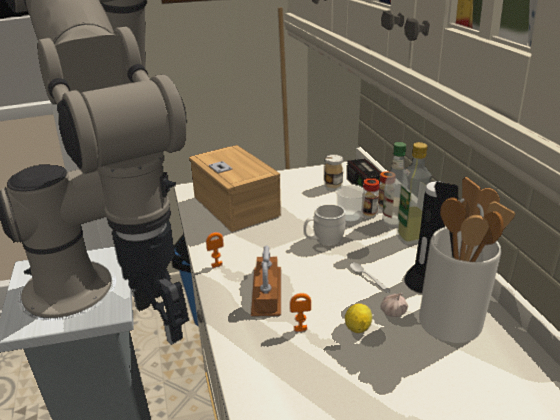

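Top view: the box is at (163,237), with its plate at (165,251). The stand is at (332,243), holding steel keys at (318,237) and (352,246). Orange look-alikes stand at (283,278) and (392,228). So the candidates for the key are four: the two steel keys and the two orange ones. Next I take a close crop and geometry.

```bash
python3 - <<'E'
from h import *
a=arm.snapshot('top'); b=arm.snapshot('side')
A=cv2.resize(a['pixels'][215:275,285:375,::-1],(720,480),interpolation=cv2.INTER_CUBIC)[:, :]
B=cv2.resize(b['pixels'][240:325,235:320,::-1],(480,480),interpolation=cv2.INTER_CUBIC)
im=cv2.resize(np.hstack([A,B]),(800,320)); cv2.imwrite('pics/crop.png',im)
def rectof(P,lo,hi):
    Q=P[(P[:,2]>lo)&(P[:,2]<hi)]
    r=cv2.minAreaRect(Q[:,:2].astype(np.float32)); return len(Q),np.round(r[0],1),np.round(r[1],1),round(r[2],2),np.round(np.median(Q[:,2]),1)
vv,uu=np.mgrid[0:420,0:560]
def reg(p,x0,y0,x1,y1):
    m=np.zeros((420,560),bool); m[y0:y1,x0:x1]=1; return mask_pts(p,m)
for n,p in(('top',a),('side',b)):
    for q,lo,hi in(('lockbox',130,150),('key_stand',36,48)):
        for t in arm.trace(p,q)[:1]:
            print(n,q,t['rect'],t['confidence'],rectof(mask_pts(p,t['region']),lo,hi))
P=reg(a,95,180,230,290); print('lid',rectof(P,134,150))
P=reg(a,290,220,370,270); print('stand',rectof(P,36,46)); 
for n,P in(('top',P),('side',reg(b,240,235,300,325))):
    K=P[(P[:,2]>52)&(P[:,2]<130)]
    print(n); 
    c=np.median(K[:,1])
    for s in (K[:,1]>c),(K[:,1]<=c):
        Q=K[s]; print(len(Q),Q.min(0).round(),Q.max(0).round(),Q.mean(0).round(1),np.percentile(Q[:,2],[10,50,90]).round())
# steel plate
px=a['pixels'].astype(int); sat=px.max(2)-px.min(2)
m=np.zeros((420,560),bool); m[235:268,148:184]=1; m&=sat<30
print('plate',rectof(mask_pts(a,m),135,155))
for t in arm.tip_of(a,'lock_mouth'): print(atz(a,[t['location'][::-1]],144),t)
print(arm.get_state())
E
```

```text
top lockbox [104.2, 186.9, 225.6, 283.3] 0.58 (7483, array([468.9, 269.3]), array([171.7, 253.9]), 16.88, np.float64(140.1))
top key_stand [298.1, 225.4, 366.3, 260.6] 0.9 (961, array([ 456.8, -144. ]), array([159.,  51.]), 73.99, np.float64(41.9))
side lockbox [189.0, 145.8, 281.8, 234.7] 0.94 (2356, array([466.2, 267.7]), array([165.3, 261.2]), 16.56, np.float64(140.8))
side key_stand [248.2, 257.5, 282.7, 317.7] 0.61 (695, array([ 455.2, -146.2]), array([163.9,  47.5]), 74.55, np.float64(43.3))
lid (7479, array([466.9, 269.1]), array([168.7, 255.4]), 16.3, np.float64(140.1))
stand (943, array([ 456.8, -144. ]), array([159.,  51.]), 73.99, np.float64(41.9))
top
119 [ 457. -120.   68.] [482. -74.  83.] [469.2 -97.5  78. ] [75. 79. 81.]
120 [ 435. -205.   53.] [ 469. -120.  112.] [ 445.2 -177.3   92.7] [ 73.  98. 107.]
side
204 [ 435. -206.   52.] [480. -76. 110.] [ 455.6 -146.    82.8] [ 66.  80. 106.]
205 [ 435. -298.   54.] [ 489. -206.  100.] [ 472.9 -281.    77.1] [60. 77. 95.]
plate (469, array([419.1, 255.7]), array([66.3, 60.3]), 15.77, np.float64(143.8))
[[438.32240771 251.4
[... 159 characters left out ...]
1749365e-05,
        1.27538592e+00, -1.46006348e-01]), 'qvel': array([ 0.00063403, -0.00182658, -0.00119934,  0.00022399,  0.00027914,
       -0.00092828]), 'tau': array([ 1.50749729e-04, -4.33557701e+01, -2.46270114e+01, -1.52322250e-04,
        2.84680864e-04, -4.22432009e-06]), 'tool_pos': array([ 219.25805676, -477.04951687,  231.3511881 ]), 'orientation': array([[ 2.62071081e-05,  9.08628174e-01,  4.17606082e-01],
       [-1.65025332e-04,  4.17606081e-01, -9.08628161e-01],
       [-9.99999986e-01, -4.51030659e-05,  1.60890914e-04]]), 'contact_force': array([-0.12833147, -0.17585171, -0.36417883]), 'torque': array([ 0.02893271, -0.01043529, -0.00055253]), 'grip_width': 85.3296722816993}
```

View pics/crop.png

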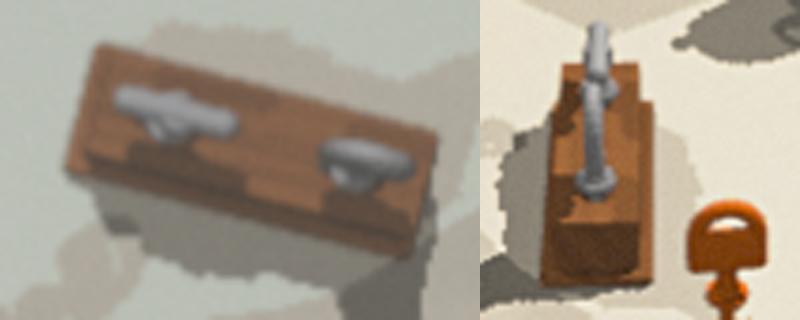

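The right-hand key (top view 352,246; y≈-187) has the tall looped handle. The left-hand one is the tee. Both agree with their expected heights (top of the loop ≈109, tee bar ≈80). I now refine the key and keyhole.

```bash
python3 - <<'E'
from h import *
vv,uu=np.mgrid[0:420,0:560]
def reg(p,x0,y0,x1,y1):
    m=np.zeros((420,560),bool); m[y0:y1,x0:x1]=1; return mask_pts(p,m)
a=arm.snapshot('top'); b=arm.snapshot('side')
for n,P in(('top',reg(a,290,220,370,270)),('side',reg(b,240,235,300,325))):
    for c,lo,hi in((np.array([444.4,-187.3]),60,115),(np.array([469,-101]),70,95)):
        Q=P[(P[:,2]>lo)&(P[:,2]<hi)&(np.hypot(*(P[:,:2]-c).T)<38)]
        r=cv2.minAreaRect(Q[:,:2].astype(np.float32))
        mu=Q.mean(0); w,V=np.linalg.eigh(np.cov(Q[:,:2].T)); d=V[:,1]
        s=(Q[:,:2]-mu[:2])@d
        print(n,len(Q),mu.round(1),'rect',np.round(r[0],1),np.round(r[1],1),round(r[2],1),'axis',np.degrees(np.arctan2(d[1],d[0])).round(1),np.percentile(s,[0,2,98,100]).round(1),Q[:,2].max())
# stand base lower part
for n,P in(('top',reg(a,290,220,370,270)),):
    for lo,hi in((3,39),(39,46)):
        Q=P[(P[:,2]>lo)&(P[:,2]<hi)];r=cv2.minAreaRect(Q[:,:2].astype(np.float32));print('stand',lo,len(Q),np.round(r[0],1),np.round(r[1],1),round(r[2],1))
# plate/slot
for n,p,box in(('top',a,(145,232,190,270)),('side',b,(200,155,240,178))):
    x0,y0,x1,y1=box; px=p['pixels'].astype(int)
    sat=px.max(2)-px.min(2); br=px.sum(2)/3
    m=np.zeros((420,560),bool); m[y0:y1,x0:x1]=1; m&=(sat<45)
    k,l,st,ce=cv2.connectedComponentsWithStats(m.astype(np.uint8)); i=1+np.argmax(st[1:,4]); m=l==i
    v,u=np.nonzero(m); W=atz(p,np.c_[u,v],144); r=cv2.minAreaRect(W[:,:2].astype(np.float32))
    print(n,'plate',st[i],np.round(r[0],1),np.round(r[1],1),round(r[2],1),np.median(mask_pts(p,m)[:,2]))
    h=m&(br<70)
    v,u=np.nonzero(h)
    if len(v)>3:
        W=atz(p,np.c_[u,v],144); r=cv2.minAreaRect(W[:,:2].astype(np.float32)); print(' slot',len(v),W.mean(0).round(1),np.round(r[0],1),np.round(r[1],1),round(r[2],1))
    save(p,n+'_plate.png',box,8)
i1=cv2.imread('pics/top_plate.png');i2=cv2.imread('pics/side_plate.png')
H=max(i1.shape[0],i2.shape[0]);f=lambda i:cv2.copyMakeBorder(i,0,H-i.shape[0],0,0,0)
cv2.imwrite('pics/plates.png',np.hstack([f(i1),f(i2)]))
E
```

```text
top 106 [ 443.3 -183.9   94.8] rect [ 444.  -185.2] [42.9 10.6] 73.8 axis 73.2 [-22.5 -21.2  19.6  20.4] 110.74595926070504
top 130 [468.6 -99.9  78.3] rect [468.1 -99.4] [54.4 17.7] 75.4 axis 72.8 [-27.  -25.7  25.9  27.7] 83.50507317433221
side 104 [ 440.8 -200.1   92.4] rect [ 441.9 -195.1] [30.9  9.6] 76.2 axis 75.3 [-10.3  -9.2  18.9  20.6] 108.97767669862208
side 105 [ 466.4 -106.5   78.2] rect [ 467. -104.] [56.7 16.2] 73.7 axis 74.6 [-25.7 -25.4  28.4  30.9] 82.89809132098651
stand 3 668 [ 452.8 -139.4] [205.2 129. ] 89.0
stand 39 858 [ 456.5 -144.1] [158.7  50.9] 73.8
top plate [149 238  31  26 564] [428.2 257.8] [49.  62.4] 16.3 143.42111903727357
 slot 50 [429.8 258.4 144. ] [429.8 258.5] [ 8.8 28.4] 18.0
side plate [209 161  23  12 165] [429.5 257.8] [48.1 66. ] 16.3 144.6963477155483
 slot 7 [429.9 260.8 144. ] [429.9 261. ] [ 6.1 15.1] 26.1
```

View pics/plates.png

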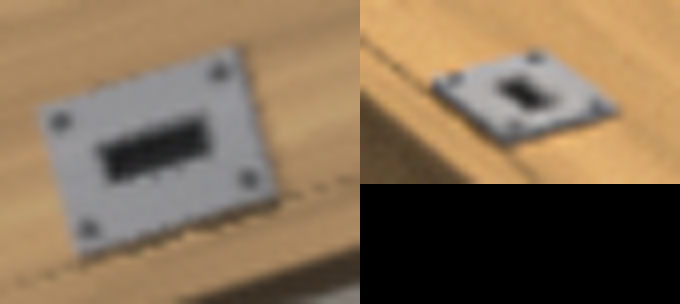

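The plate reads at (165,251) in the top view, its slot at (429.5,258), yaw 16.3°. That matches the box geometry to about 1 mm. Next, a motion planner that prints rows, then the move to above the key.

```bash
cat >> h.py <<'E'
from scipy.spatial.transform import Rotation as Ro, Slerp
def down(yaw,pitch=0,axis=(0,1,0)):
    c,s=np.cos(np.radians(yaw)),np.sin(np.radians(yaw))
    R=np.array([[0,-s,c],[0,c,s],[-1,0,0.]]); return Ro.from_rotvec(np.radians(pitch)*np.array(axis)).as_matrix()@R
def plan(p0,R0,way):
    """way: list of (pos,R,rows,grip) ; prints rows in 5s"""
    p=np.array(p0,float);R=np.array(R0,float);rows=[]
    for P,RT,n,g in way:
        s=Slerp([0,1],Ro.from_matrix([R,RT])); pa=p.copy()
        for i in range(1,n+1):
            d=np.round(R.T@(pa+(np.array(P)-pa)*i/n-p)/60,2 if i<n else 3)
            w=np.round(Ro.from_matrix(R.T@s(i/n).as_matrix()).as_rotvec()/np.radians(45),3)
            rows.append([*(d+0.).tolist(),*(w+0.).tolist(),g]); p=p+R@d*60; R=R@Ro.from_rotvec(w*np.radians(45)).as_matrix()
    for i in range(0,len(rows),5): print(str(rows[i:i+5]).replace(' ',''))
    return p,R
def cur():
    s=arm.get_state(); return s['tool_pos'],s['orientation']
E
python3 - <<'E'
from h import *
p,R=cur()
plan(p,R,[([444,-187,150],down(-16.2),10,0),([444,-187,57],down(-16.2),4,0)])
E
```

```text
[[0.14,0.54,-0.28,-0.109,0.0,0.0,0],[0.13,0.57,-0.24,-0.109,0.0,0.0,0],[0.14,0.58,-0.18,-0.109,0.0,0.0,0],[0.13,0.6,-0.14,-0.11,0.0,0.0,0],[0.14,0.6,-0.08,-0.109,0.0,0.0,0]]
[[0.13,0.61,-0.04,-0.109,0.0,0.0,0],[0.14,0.61,0.02,-0.109,0.0,0.0,0],[0.13,0.61,0.08,-0.109,0.0,0.0,0],[0.14,0.6,0.12,-0.109,0.0,0.0,0],[0.135,0.585,0.177,-0.109,0.0,0.0,0]]
[[0.39,0.0,0.0,0.0,0.0,0.0,0],[0.39,0.0,0.0,0.0,0.0,0.0,0],[0.38,0.0,0.0,0.0,0.0,0.0,0],[0.39,0.0,0.0,0.0,0.0,0.0,0]]
```

Request:
arm_command([
  [0.14, 0.54, -0.28, -0.109, 0, 0, 0],
  [0.13, 0.57, -0.24, -0.109, 0, 0, 0],
  [0.14, 0.58, -0.18, -0.109, 0, 0, 0],
  [0.13, 0.6, -0.14, -0.11, 0, 0, 0],
  [0.14, 0.6, -0.08, -0.109, 0, 0, 0],
])

```text
time: 3.38
tool_pos: [332.5, -331.4, 190.4]
orientation: [[0.0, 0.651, 0.759], [-0.001, 0.759, -0.651], [-1.0, -0.0, 0.001]]
contact_force: [0.8, 0.2, 0.4]
grip_width: 85.3
```

Request:
arm_command([
  [0.13, 0.61, -0.04, -0.109, 0, 0, 0],
  [0.14, 0.61, 0.02, -0.109, 0, 0, 0],
  [0.13, 0.61, 0.08, -0.109, 0, 0, 0],
  [0.14, 0.6, 0.12, -0.109, 0, 0, 0],
  [0.135, 0.585, 0.177, -0.109, 0, 0, 0],
])

```text
time: 4.0
tool_pos: [444.7, -186.0, 149.9]
orientation: [[0.0, 0.277, 0.961], [-0.0, 0.961, -0.277], [-1.0, -0.0, 0.0]]
contact_force: [0.6, -0.7, -0.0]
grip_width: 85.8
```

Request:
arm_command([
  [0.39, 0, 0, 0, 0, 0, 0],
  [0.39, 0, 0, 0, 0, 0, 0],
  [0.38, 0, 0, 0, 0, 0, 0],
  [0.39, 0, 0, 0, 0, 0, 0],
  [0, 0, 0, 0, 0, 0, 0],
])

```text
time: 4.62
tool_pos: [443.0, -186.5, 55.8]
orientation: [[-0.003, 0.279, 0.96], [0.002, 0.96, -0.279], [-1.0, 0.001, -0.003]]
contact_force: [0.5, 1.0, 0.3]
grip_width: 85.5
```

Request:
arm_command([
  [0, 0, 0, 0, 0, 0, 1],
  [0, 0, 0, 0, 0, 0, 1],
  [0, 0, 0, 0, 0, 0, 1],
  [0, 0, 0, 0, 0, 0, 1],
  [0, 0, 0, 0, 0, 0, 1],
])

```text
time: 5.25
tool_pos: [444.2, -187.1, 57.4]
orientation: [[0.001, 0.279, 0.96], [-0.0, 0.96, -0.279], [-1.0, -0.0, 0.001]]
contact_force: [-1.2, 1.3, 4.8]
grip_width: 9.1
```

```bash
python3 - <<'E'
from h import *
p,R=[444.2,-187.1,57.2],down(-16.2)
plan(p,R,[([444.2,-187.1,130],down(-16.2),3,1),([444.2,-187.1,215],down(-16.2),2,1),([429.3,258,215],down(16.3),10,1)])
E
```

```text
[[-0.4,0.0,0.0,0.0,0.0,0.0,1],[-0.41,0.0,0.0,0.0,0.0,0.0,1],[-0.403,0.0,0.0,0.0,0.0,0.0,1],[-0.71,0.0,0.0,0.0,0.0,0.0,1],[-0.707,0.0,0.0,0.0,0.0,0.0,1]]
[[0.0,0.71,-0.23,-0.072,0.0,0.0,1],[0.0,0.71,-0.19,-0.072,0.0,0.0,1],[0.0,0.73,-0.15,-0.073,0.0,0.0,1],[0.0,0.73,-0.11,-0.072,0.0,0.0,1],[0.0,0.74,-0.06,-0.072,0.0,0.0,1]]
[[0.0,0.75,-0.03,-0.072,0.0,0.0,1],[0.0,0.74,0.02,-0.073,0.0,0.0,1],[0.0,0.74,0.06,-0.072,0.0,0.0,1],[0.0,0.73,0.1,-0.072,0.0,0.0,1],[0.0,0.731,0.144,-0.072,0.0,0.0,1]]
```

Request:
arm_command([
  [-0.4, 0, 0, 0, 0, 0, 1],
  [-0.41, 0, 0, 0, 0, 0, 1],
  [-0.403, 0, 0, 0, 0, 0, 1],
  [-0.71, 0, 0, 0, 0, 0, 1],
  [-0.707, 0, 0, 0, 0, 0, 1],
])

```text
time: 5.88
tool_pos: [443.6, -186.8, 215.7]
orientation: [[-0.001, 0.279, 0.96], [0.001, 0.96, -0.279], [-1.0, 0.0, -0.001]]
contact_force: [0.6, -0.2, -1.7]
grip_width: 9.2
```

Request:
arm_command([
  [0, 0.71, -0.23, -0.072, 0, 0, 1],
  [0, 0.71, -0.19, -0.072, 0, 0, 1],
  [0, 0.73, -0.15, -0.073, 0, 0, 1],
  [0, 0.73, -0.11, -0.072, 0, 0, 1],
  [0, 0.74, -0.06, -0.072, 0, 0, 1],
])

```text
time: 6.5
tool_pos: [436.5, 36.7, 214.7]
orientation: [[-0.0, -0.002, 1.0], [-0.0, 1.0, 0.002], [-1.0, -0.0, -0.0]]
contact_force: [0.0, -0.5, -0.5]
grip_width: 9.1
```

Request:
arm_command([
  [0, 0.75, -0.03, -0.072, 0, 0, 1],
  [0, 0.74, 0.02, -0.073, 0, 0, 1],
  [0, 0.74, 0.06, -0.072, 0, 0, 1],
  [0, 0.73, 0.1, -0.072, 0, 0, 1],
  [0, 0.731, 0.144, -0.072, 0, 0, 1],
])

```text
time: 7.12
tool_pos: [428.9, 259.5, 214.6]
orientation: [[-0.0, -0.282, 0.959], [-0.0, 0.959, 0.282], [-1.0, -0.0, -0.0]]
contact_force: [1.2, 0.1, -0.8]
grip_width: 8.7
```

```bash
python3 - <<'E'
from h import *
s=arm.get_state(); print(s['tool_pos'].round(1),s['joints'].round(2),s['grip_width'],s['contact_force'].round(1))
b=arm.snapshot('side'); a=arm.snapshot('top')
s=arm.get_state(); print(s['tool_pos'].round(1),s['orientation'].round(3).tolist(),s['grip_width'])
i1=cv2.resize(b['pixels'][90:200,160:260,::-1],(500,550),interpolation=cv2.INTER_CUBIC)
i2=cv2.resize(a['pixels'][200:280,120:175,::-1],(300,436),interpolation=cv2.INTER_CUBIC)
cv2.imwrite('pics/held.png',np.hstack([i1,cv2.copyMakeBorder(i2,0,114,0,0,0)]))
for p in(a,b):
  for q in('key_tip','key_grip'):print(p['shot'],q,[(x['location'],x['confidence']) for x in arm.tip_of(p,q)][:3])
np.save('s.npy',b['z_map']);np.save('sp.npy',b['pixels'])
E
```

```text
[428.9 259.5 214.6] [ 0.39  0.31  1.61 -0.    1.21  0.11] 8.675321795931051 [ 1.2  0.1 -0.8]
[428.6 261.5 214.3] [[-0.0, -0.285, 0.959], [0.001, 0.959, 0.285], [-1.0, 0.001, -0.0]] 9.027245493822418
8 key_tip [([224.5, 382.8], 0.63), ([251.5, 159.8], 0.38)]
8 key_grip [([225.6, 393.6], 0.63), ([248.6, 151.3], 0.55), ([278.7, 283.0], 0.47)]
7 key_tip [([263.1, 222.0], 0.77), ([330.1, 302.0], 0.72), ([159.6, 218.6], 0.57)]
7 key_grip [([306.8, 300.3], 0.9), ([242.9, 217.5], 0.62)]
```

View pics/held.png

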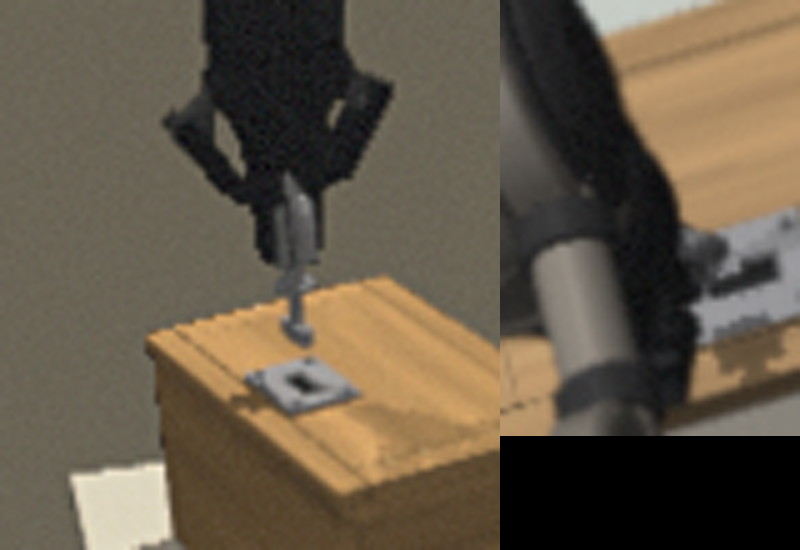

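The side crop shows the key held upright, tip near pixel (219,157), above the slot at (220,166). I'll measure the key's offset in the hand from depth, with the arm settled.

```bash
python3 - <<'E'
from h import *
for i in range(3): b=arm.snapshot('side')
s=arm.get_state(); print(s['tool_pos'].round(1),s['time'])
m=np.zeros((420,560),bool); m[110:162,205:235]=1
v,u=np.nonzero(m); z=b['z_map'][v,u]; W=cloud(b,np.c_[u,v]); px=b['pixels'][v,u].astype(int)[z>0]
T=(W-s['tool_pos'])@s['orientation']   # tool frame x along down
near=(np.abs(T[:,1])<35)&(np.abs(T[:,2])<35)&(T[:,0]<49)&(T[:,0]>-55)
for x0 in range(-55,50,5):
    k=near&(T[:,0]>=x0)&(T[:,0]<x0+5)
    if k.any(): print(x0,k.sum(),'y',T[k,1].min().round(1),T[k,1].max().round(1),'z',T[k,2].min().round(1),T[k,2].max().round(1),'br',px[k].mean().round())
def proj(P):
    c=(np.array(P)-b['position'])@np.array(b['rotation']); r=c[:2]/c[2]; r=r*(1+b['k1']*(r@r)); return [b['fx']*r[0]+b['cx'],b['fy']*r[1]+b['cy']]
print('tip px',proj(s['tool_pos']+[0,0,-46]),'collar',proj(s['tool_pos']+[0,0,-15]),'slot',proj([429.4,258,144]))
save(b,'held2.png',(195,100,245,180),7)
E
```

```text
[429.5 257.2 214.8] 7.575
-55 50 y -18.2 10.0 z -33.2 35.0 br 33.0
-50 44 y -17.0 3.6 z -32.8 31.5 br 40.0
-45 26 y -20.6 -0.6 z -20.6 24.4 br 60.0
-40 24 y -25.5 0.9 z -18.0 18.0 br 65.0
-35 24 y -23.9 2.7 z -16.9 18.8 br 61.0
-30 24 y -29.1 6.5 z -17.0 19.9 br 57.0
-25 24 y -22.4 8.3 z -17.7 20.3 br 56.0
-20 24 y -23.2 6.0 z -17.1 19.3 br 57.0
-15 28 y -23.0 7.4 z -17.0 19.0 br 61.0
-10 14 y -21.5 -1.8 z -12.0 19.2 br 64.0
-5 6 y -8.6 -0.8 z -9.1 -0.7 br 74.0
0 7 y -8.7 -2.4 z -4.4 5.1 br 79.0
5 24 y -15.4 3.5 z -10.3 11.4 br 86.0
10 7 y -15.0 1.4 z -9.3 10.3 br 92.0
15 5 y -8.4 -3.5 z -3.3 4.0 br 95.0
20 4 y -7.6 -1.7 z -3.7 3.6 br 85.0
25 7 y -24.7 1.3 z -2.2 5.2 br 97.0
30 12 y -17.5 8.5 z -4.3 5.0 br 105.0
35 11 y -18.9 17.5 z -2.7 6.4 br 99.0
40 8 y -16.6 11.1 z -2.9 4.8 br 97.0
tip px [np.float64(219.1455033615527), np.float64(158.51793239907235)] collar [np.float64(218.3393221641254), np.float64(148.17089852214923)] slot [np.float64(219.71370045647882), np.float64(166.5497286432001)]
```

View pics/held2.png

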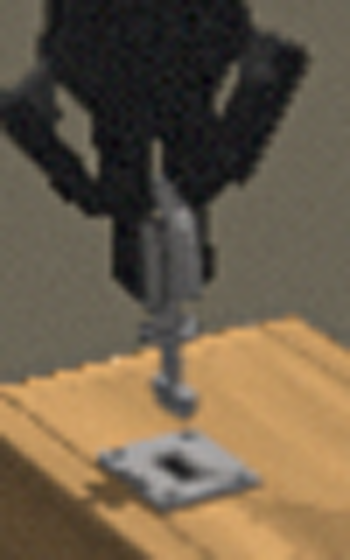

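Request:
arm_command([
  [0.17, 0.015, 0, 0, 0, 0, 1],
  [0.17, 0, 0, 0, 0, 0, 1],
  [0, 0, 0, 0, 0, 0, 1],
  [0.1, 0, 0, 0, 0, 0, 1],
  [0.1, 0, 0, 0, 0, 0, 1],
])

```text
time: 8.2
tool_pos: [429.1, 259.0, 182.1]
orientation: [[0.0, -0.28, 0.96], [0.0, 0.96, 0.28], [-1.0, -0.0, 0.0]]
contact_force: [-0.0, -0.6, -0.9]
grip_width: 9.3
```

Request:
arm_command([
  [0.1, 0, 0, 0, 0, 0, 1],
  [0.1, 0, 0, 0, 0, 0, 1],
  [0.1, 0, 0, 0, 0, 0, 1],
  [0.06, 0, 0, 0, 0, 0, 1],
  [0, 0, 0, 0, 0, 0, 1],
])

```text
time: 8.82
tool_pos: [428.9, 258.9, 160.5]
orientation: [[-0.0, -0.28, 0.96], [-0.0, 0.96, 0.28], [-1.0, -0.0, -0.001]]
contact_force: [0.3, -0.3, -1.1]
grip_width: 9.3
```

Down smoothly. Now seat it with a light press.

Request:
arm_command([
  [0.03, 0, 0, 0, 0, 0, 1],
  [0.03, 0, 0, 0, 0, 0, 1],
  [0.02, 0, 0, 0, 0, 0, 1],
  [0, 0, 0, 0, 0, 0, 1],
])

```text
time: 9.32
tool_pos: [429.4, 259.2, 159.2]
orientation: [[0.003, -0.28, 0.96], [0.001, 0.96, 0.28], [-1.0, 0.0, 0.003]]
contact_force: [-7.2, -3.3, 23.9]
grip_width: 9.1
```

Request:
arm_command([
  [0, 0, 0, 0.17, 0, 0, 1],
  [0, 0, 0, 0.17, 0, 0, 1],
  [0, 0, 0, 0.17, 0, 0, 1],
  [0, 0, 0, 0.17, 0, 0, 1],
  [0, 0, 0, 0.17, 0, 0, 1],
])

```text
time: 9.95
tool_pos: [430.1, 259.5, 159.3]
orientation: [[0.005, 0.378, 0.926], [0.002, 0.926, -0.378], [-1.0, 0.003, 0.004]]
contact_force: [-5.1, -1.5, 21.2]
grip_width: 8.9
```

Request:
arm_command([
  [0, 0, 0, 0.17, 0, 0, 1],
  [0, 0, 0, 0.17, 0, 0, 1],
  [0, 0, 0, 0.17, 0, 0, 1],
  [0, 0, 0, 0.17, 0, 0, 1],
  [0, 0, 0, 0.1, 0, 0, 1],
])

```text
time: 10.58
tool_pos: [430.9, 259.3, 159.3]
orientation: [[0.006, 0.841, 0.541], [0.001, 0.541, -0.841], [-1.0, 0.006, 0.002]]
contact_force: [-2.1, -3.6, 19.9]
grip_width: 9.3
```

```bash
python3 - <<'E'
from h import *
b=arm.snapshot('side'); s=arm.get_state(); R=s['orientation']
print(s['tool_pos'].round(1),s['torque'].round(2),s['contact_force'].round(1),np.degrees(np.arctan2(R[1,2],R[0,2])),s['joints'].round(2),s['grip_width'])
E
```

```text
[430.9 259.3 159.3] [-0.66  0.47  0.1 ] [-3.  -3.8 19.3] -57.39481202169839 [ 0.39  0.37  1.7  -0.    1.07  1.39] 9.266588943162665
```

Request:
arm_command([
  [0, 0, 0, 0.1, 0, 0, 1],
  [0, 0, 0, 0.06, 0, 0, 1],
  [-0.03, 0, 0, 0, 0, 0, 1],
  [-0.03, 0, 0, 0, 0, 0, 1],
  [0, 0, 0, 0, 0, 0, 1],
])

```text
time: 11.25
tool_pos: [429.9, 258.7, 159.8]
orientation: [[0.002, 0.901, 0.434], [-0.0, 0.434, -0.901], [-1.0, 0.001, 0.001]]
contact_force: [4.9, -1.8, 2.4]
grip_width: 9.1
```

```bash
python3 - <<'E'
from h import *
s=arm.get_state(); R=s['orientation']; p=s['tool_pos']
print(p.round(1),s['torque'].round(2),s['contact_force'].round(1),np.degrees(np.arctan2(R[1,2],R[0,2])),s['grip_width'])
# lid opening: rotate about hinge axis
y=16.3; c,sn=np.cos(np.radians(y)),np.sin(np.radians(y))
H=np.array([429.2+120*c,258.3+120*sn,128]); ax=np.array([-sn,c,0])
def at(deg,tilt): 
    Q=Ro.from_rotvec(np.radians(deg)*ax).as_matrix(); T=Ro.from_rotvec(np.radians(tilt)*ax).as_matrix()
    g=p-R[:,0]*19; g2=H+Q@(g-H); RT=T@R; return g2+RT[:,0]*19,RT
plan(p,R,[(*at(a,a),2 if a<70 else 2,1) for a in (5,15,25,35,45)])
for a in range(0,80,10): print(a,at(a,a)[0].round())
E
```

```text
[429.9 258.7 159.8] [-0.65 -0.9   0.06] [ 4.9 -1.8  2.4] -64.27515734343815 9.056054717156231
[[-0.09,0.03,0.0,0.0,0.009,-0.055,1],[-0.082,0.02,0.008,0.0,0.009,-0.055,1],[-0.17,0.06,0.01,0.0,0.018,-0.109,1],[-0.172,0.046,0.008,0.0,0.019,-0.11,1],[-0.17,0.06,0.01,0.0,0.018,-0.11,1]]
[[-0.171,0.047,0.008,0.0,0.018,-0.109,1],[-0.17,0.06,0.01,0.0,0.018,-0.11,1],[-0.172,0.046,0.008,-0.001,0.018,-0.109,1],[-0.17,0.06,0.01,0.0,0.018,-0.11,1],[-0.172,0.047,0.008,0.0,0.019,-0.11,1]]
0 [430. 259. 160.]
10 [437. 261. 180.]
20 [447. 264. 199.]
30 [460. 268. 215.]
40 [476. 272. 229.]
50 [494. 278. 240.]
60 [514. 283. 247.]
70 [534. 289. 251.]
```

Request:
arm_command([
  [-0.09, 0.03, 0, 0, 0.009, -0.055, 1],
  [-0.082, 0.02, 0.008, 0, 0.009, -0.055, 1],
  [-0.17, 0.06, 0.01, 0, 0.018, -0.109, 1],
  [-0.172, 0.046, 0.008, 0, 0.019, -0.11, 1],
  [-0.17, 0.06, 0.01, 0, 0.018, -0.11, 1],
])

```text
time: 11.88
tool_pos: [445.8, 263.4, 197.2]
orientation: [[-0.335, 0.841, 0.424], [-0.099, 0.416, -0.904], [-0.937, -0.345, -0.056]]
contact_force: [0.2, -3.9, -7.1]
grip_width: 8.9
```

Tracking at 20° with 7 N, so the lid is rising. Continue.

Request:
arm_command([
  [-0.171, 0.047, 0.008, 0, 0.018, -0.109, 1],
  [-0.17, 0.06, 0.01, 0, 0.018, -0.11, 1],
  [-0.172, 0.046, 0.008, -0.001, 0.018, -0.109, 1],
  [-0.17, 0.06, 0.01, 0, 0.018, -0.11, 1],
  [-0.172, 0.047, 0.008, 0, 0.019, -0.11, 1],
])

```text
time: 12.5
tool_pos: [483.3, 274.5, 234.0]
orientation: [[-0.685, 0.617, 0.388], [-0.201, 0.351, -0.914], [-0.7, -0.704, -0.117]]
contact_force: [-4.3, -4.5, -4.0]
grip_width: 9.2
```

```bash
python3 - <<'E'
from h import *
b=arm.snapshot('side'); s=arm.get_state(); R=s['orientation']; p=s['tool_pos']
print(p.round(1),s['torque'].round(2),s['contact_force'].round(1),s['joints'].round(2),s['grip_width'],np.degrees(np.arccos(-R[2,0])))
save(b,'lift.png',(120,30,400,240),2.5)
y=16.3; c,sn=np.cos(np.radians(y)),np.sin(np.radians(y))
H=np.array([429.2+120*c,258.3+120*sn,128]); ax=np.array([-sn,c,0])
def at(deg): 
    Q=Ro.from_rotvec(np.radians(deg)*ax).as_matrix(); return H+Q@(p-H),Q@R
plan(p,R,[(*at(a),2,1) for a in (10,20,30,40)])
E
```

```text
[484.2 274.7 232.1] [-0.58  1.38  0.15] [-4.6 -2.1  5.2] [0.35 0.91 0.75 0.06 2.27 1.49] 9.253370887534086 45.829920255203
[[-0.17,0.05,0.01,0.0,0.018,-0.11,1],[-0.17,0.044,0.006,0.0,0.018,-0.109,1],[-0.17,0.05,0.01,0.0,0.018,-0.11,1],[-0.17,0.044,0.005,0.0,0.019,-0.109,1],[-0.17,0.05,0.01,0.0,0.018,-0.11,1]]
[[-0.169,0.044,0.006,0.0,0.018,-0.11,1],[-0.17,0.05,0.01,0.0,0.018,-0.109,1],[-0.17,0.044,0.005,0.0,0.019,-0.11,1]]
```

View pics/lift.png

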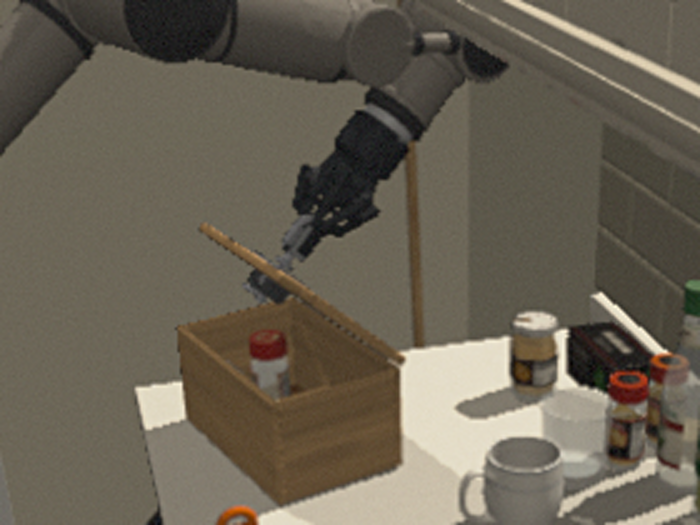

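The side view shows the lid about 45° open with the key in the gripper. The red-capped jar is on the camera (-y) side, crop (268,360). I check the overhead cupboard's clearance before going on.

```bash
python3 - <<'E'
from h import *
a=arm.snapshot('top'); b=arm.snapshot('side')
for uv in [(180,103),(250,103),(200,90),(220,80),(120,70),(150,40)]: print('top',uv,cloud(a,[uv]).round())
for uv in [(300,35),(320,45),(280,10),(350,65)]: print('side',uv,cloud(b,[uv]).round())
m=np.zeros((420,560),bool); m[30:125,235:325]=1
W=mask_pts(b,m); px=None
k=(W[:,1]<330)&(W[:,1]>150)&(W[:,2]>180)
print('arm extents',W[k].max(0).round(), W[k][np.argsort(-W[k][:,0])[:15]].round().tolist())
E
```

```text
top (180, 103) [[606. 136. 552.]]
top (250, 103) [[606.  36. 547.]]
top (200, 90) [[611. 102. 583.]]
top (220, 80) [[611.  71. 611.]]
top (120, 70) [[719. 271. 447.]]
top (150, 40) [[610. 135. 712.]]
side (300, 35) [[606.  71. 525.]]
side (320, 45) [[605. -63. 528.]]
side (280, 10) [[ 840. 1073.  445.]]
side (350, 65) [[ 608. -215.  521.]]
arm extents [749. 330. 523.] [[749.0, 299.0, 417.0], [744.0, 294.0, 419.0], [744.0, 294.0, 421.0], [743.0, 290.0, 417.0], [743.0, 297.0, 412.0], [739.0, 287.0, 420.0], [738.0, 286.0, 424.0], [737.0, 283.0, 419.0], [737.0, 291.0, 414.0], [737.0, 290.0, 412.0], [737.0, 283.0, 427.0], [736.0, 289.0, 417.0], [734.0, 291.0, 412.0], [734.0, 282.0, 425.0], [734.0, 290.0, 409.0]]
```

The cupboard face is at x=606 and close to the arm, so I won't tilt further. I'll release the key and slide off sideways (tool -y, toward the front), then push the lid from beneath its front edge with closed fingers pointing down.

Request:
arm_command([
  [0, 0, 0, 0, 0, 0, 0],
  [0, 0, 0, 0, 0, 0, 0],
  [0, 0, 0, 0, 0, 0, 0],
  [0, 0, 0, 0, 0, 0, 0],
])

```text
time: 13.15
tool_pos: [484.2, 275.2, 235.0]
orientation: [[-0.678, 0.624, 0.389], [-0.198, 0.354, -0.914], [-0.708, -0.697, -0.116]]
contact_force: [0.3, 0.7, 0.1]
grip_width: 80.4
```

```bash
python3 - <<'E'
from h import *
p,R=cur(); print(p,arm.get_state()['grip_width'])
q=p-R[:,1]*60-R[:,0]*10
y=16.3; c,sn=np.cos(np.radians(y)),np.sin(np.radians(y)); bx=np.array([c,sn,0])
H=np.array([429.2,258.3,128])+120*bx
s0=H-bx*240+[0,0,200]; 
s1=H-bx*185+[0,0,105]
print(q.round(),s0.round(),s1.round())
plan(p,R,[(q,R,3,0),(q-bx*120+[0,0,20],down(-64),6,0),(s0*[1,1,0]+[0,0,300],down(-73.7),4,1),(s1,down(-73.7),5,1)])
E
```

```text
[484.20129163 275.17185502 234.96690518] 80.36499089047035
[454. 256. 284.] [314. 225. 328.] [367. 240. 233.]
[[-0.06,-0.33,0.0,0.0,0.0,0.0,0],[-0.05,-0.34,0.0,0.0,0.0,0.0,0],[-0.057,-0.33,0.0,0.0,0.0,0.0,0],[0.2,-0.27,-0.05,-0.001,-0.028,0.164,0],[0.15,-0.3,-0.04,-0.001,-0.027,0.164,0]]
[[0.12,-0.31,-0.06,0.0,-0.028,0.164,0],[0.08,-0.32,-0.05,-0.001,-0.028,0.165,0],[0.03,-0.33,-0.06,-0.001,-0.028,0.164,0],[-0.01,-0.338,-0.055,-0.001,-0.027,0.164,0],[0.02,-0.09,-0.05,0.054,0.0,0.0,1]]
[[0.01,-0.09,-0.05,0.054,0.0,0.0,1],[0.02,-0.09,-0.05,0.054,0.0,0.0,1],[0.015,-0.09,-0.041,0.054,0.0,0.0,1],[0.22,0.18,0.0,0.0,0.0,0.0,1],[0.23,0.19,0.0,0.0,0.0,0.0,1]]
[[0.22,0.18,0.0,0.0,0.0,0.0,1],[0.22,0.18,0.0,0.0,0.0,0.0,1],[0.226,0.186,0.0,0.0,0.0,0.0,1]]
```

Request:
arm_command([
  [-0.06, -0.33, 0, 0, 0, 0, 0],
  [-0.05, -0.34, 0, 0, 0, 0, 0],
  [-0.057, -0.33, 0, 0, 0, 0, 0],
  [0.2, -0.27, -0.05, -0.001, -0.028, 0.164, 0],
  [0.15, -0.3, -0.04, -0.001, -0.027, 0.164, 0],
])

```text
time: 13.78
tool_pos: [415.0, 244.1, 290.5]
orientation: [[-0.477, 0.775, 0.415], [-0.139, 0.399, -0.906], [-0.868, -0.49, -0.083]]
contact_force: [-0.4, -0.4, 1.9]
grip_width: 85.4
```

Request:
arm_command([
  [0.12, -0.31, -0.06, 0, -0.028, 0.164, 0],
  [0.08, -0.32, -0.05, -0.001, -0.028, 0.165, 0],
  [0.03, -0.33, -0.06, -0.001, -0.028, 0.164, 0],
  [-0.01, -0.338, -0.055, -0.001, -0.027, 0.164, 0],
  [0.02, -0.09, -0.05, 0.054, 0, 0, 1],
])

```text
time: 14.4
tool_pos: [329.8, 221.8, 303.9]
orientation: [[0.003, 0.917, 0.4], [0.001, 0.4, -0.917], [-1.0, 0.003, -0.0]]
contact_force: [-0.2, 0.9, 0.0]
grip_width: 69.8
```

Request:
arm_command([
  [0.01, -0.09, -0.05, 0.054, 0, 0, 1],
  [0.02, -0.09, -0.05, 0.054, 0, 0, 1],
  [0.015, -0.09, -0.041, 0.054, 0, 0, 1],
  [0, 0, 0, 0, 0, 0, 1],
])

```text
time: 14.9
tool_pos: [313.7, 224.4, 300.1]
orientation: [[-0.001, 0.96, 0.281], [0.0, 0.281, -0.96], [-1.0, -0.001, -0.0]]
contact_force: [0.1, -0.2, 0.2]
grip_width: -0.0
```

```bash
python3 - <<'E'
from h import *
b=arm.snapshot('side'); s=arm.get_state()
print(s['tool_pos'].round(1),s['orientation'].round(2).tolist(),s['contact_force'].round(1),s['joints'].round(2),s['grip_width'])
m=np.zeros((420,560),bool); m[90:200,170:300]=1
W=mask_pts(b,m); y=np.radians(16.3); bx=np.array([np.cos(y),np.sin(y)]);by=np.array([-np.sin(y),np.cos(y)]); H=np.array([429.2,258.3])+120*bx
X=(W[:,:2]-H)@bx; Y=(W[:,:2]-H)@by; Z=W[:,2]-128
k=(np.abs(Y)<135)&(Z>5)&(X>-165)&(X<30)
for lo in range(-160,20,20):
    kk=k&(X>=lo)&(X<lo+20)
    if kk.any(): print(lo,kk.sum(),np.percentile(Z[kk],[5,50,95]).round())
save(b,'rel.png',(120,30,400,240),2)
E
```

```text
[314.  224.5 300.1] [[-0.0, 0.96, 0.28], [0.0, 0.28, -0.96], [-1.0, -0.0, -0.0]] [-0.  -0.8  0.5] [0.42 0.03 1.73 0.   1.39 1.71] 0.13493945624770765
-120 343 [ 71. 115. 121.]
-100 129 [ 63.  90. 109.]
-80 117 [ 65.  94. 130.]
-60 138 [ 46. 109. 142.]
-40 96 [ 30. 111. 142.]
-20 36 [ 8. 19. 55.]
0 5 [ 6. 10. 13.]
```

View pics/rel.png

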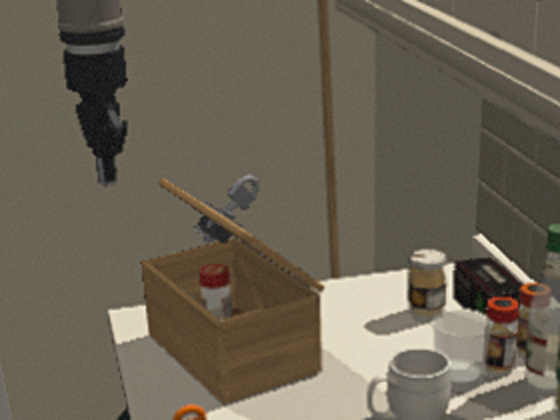

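Lid stays at 45°, the key is captive, and the gripper is clear in front. Now descend and push.

Request:
arm_command([
  [0.22, 0.18, 0, 0, 0, 0, 1],
  [0.23, 0.19, 0, 0, 0, 0, 1],
  [0.22, 0.18, 0, 0, 0, 0, 1],
  [0.22, 0.18, 0, 0, 0, 0, 1],
  [0.226, 0.186, 0, 0, 0, 0, 1],
])

```text
time: 15.58
tool_pos: [367.6, 240.1, 231.5]
orientation: [[-0.002, 0.96, 0.28], [-0.001, 0.28, -0.96], [-1.0, -0.002, -0.0]]
contact_force: [-0.3, -0.3, -0.1]
grip_width: 0.0
```

Request:
arm_command([
  [0, 0.4, 0, 0, 0, 0, 1],
  [0, 0.3, 0, 0, 0, 0, 1],
  [-0.02, 0.2, 0, 0, 0, 0, 1],
  [-0.03, 0.2, 0, 0, 0, 0, 1],
  [-0.03, 0.2, 0, 0, 0, 0, 1],
])

```text
time: 16.2
tool_pos: [436.4, 260.6, 238.1]
orientation: [[-0.013, 0.96, 0.281], [-0.004, 0.281, -0.96], [-1.0, -0.013, 0.0]]
contact_force: [-14.5, -4.0, 12.0]
grip_width: -0.1
```

Request:
arm_command([
  [-0.04, 0.2, 0, 0, 0, 0, 1],
  [-0.04, 0.2, 0, 0, 0, 0, 1],
  [-0.04, 0.2, 0, 0, 0, 0, 1],
  [-0.04, 0.2, 0, 0, 0, 0, 1],
  [-0.04, 0.2, 0, 0, 0, 0, 1],
])

```text
time: 16.82
tool_pos: [498.4, 280.6, 260.0]
orientation: [[0.007, 0.959, 0.282], [0.006, 0.282, -0.959], [-1.0, 0.008, -0.004]]
contact_force: [-22.3, -3.3, 61.4]
grip_width: -0.1
```

Upward force is 61 N: the lid's edge probably catches under the finger linkage. Back off up and away, and look.

Request:
arm_command([
  [-0.2, -0.05, 0, 0, 0, 0, 1],
  [-0.1, 0, 0, 0, 0, 0, 1],
  [0, 0, 0, 0, 0, 0, 1],
])

```text
time: 17.2
tool_pos: [496.5, 277.7, 266.7]
orientation: [[-0.002, 0.96, 0.28], [-0.001, 0.28, -0.96], [-1.0, -0.002, 0.0]]
contact_force: [1.3, -0.3, -1.3]
grip_width: -0.3
```

```bash
cat >> h.py <<'E'
def lidview(name):
    b=arm.snapshot('side'); s=arm.get_state()
    print(s['time'],s['tool_pos'].round(1),s['contact_force'].round(1),s['joints'].round(2),s['grip_width'])
    m=np.zeros((420,560),bool); m[70:200,170:320]=1
    W=mask_pts(b,m); y=np.radians(16.3); bx=np.array([np.cos(y),np.sin(y)]);by=np.array([-np.sin(y),np.cos(y)]); H=np.array([429.2,258.3])+120*bx
    X=(W[:,:2]-H)@bx; Y=(W[:,:2]-H)@by; Z=W[:,2]-128
    k=(Y<-100)&(Y>-140)&(Z>5)&(np.hypot(X,Z)<175)
    print('lid deg',np.percentile(np.degrees(np.arctan2(Z[k],-X[k])),[10,50,90]).round(1),k.sum())
    save(b,name,(120,30,400,240),2)
    return b
E
python3 - <<'E'
from h import *
lidview('push.png')
E
```

```text
17.25 [496.4 277.7 266.2] [-0.1 -0.2  0. ] [0.38 0.4  1.34 0.   1.41 1.66] -0.08840811526124873
lid deg [80.7 82.5 90.7] 446
```

View pics/push.png

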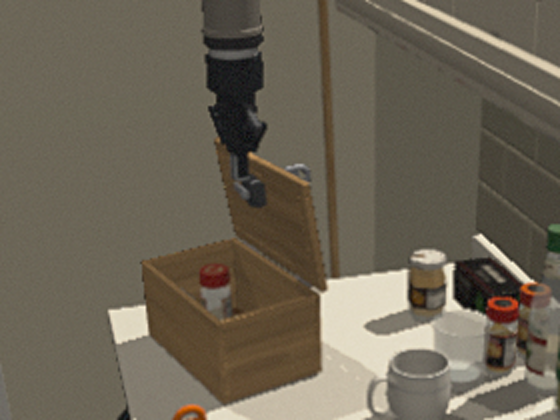

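Lid ≈81° (1.41 rad), key captive. One small push more with only the fingertip overlapping, for clearance at the jar.

Request:
arm_command([
  [-0.15, 0.1, 0, 0, 0, 0, 1],
  [0, 0.15, 0, 0, 0, 0, 1],
  [0, 0.15, 0, 0, 0, 0, 1],
  [0, 0.15, 0, 0, 0, 0, 1],
  [0, 0, 0, 0, 0, 0, 1],
])

```text
time: 17.88
tool_pos: [529.0, 287.2, 275.6]
orientation: [[-0.001, 0.96, 0.28], [-0.0, 0.28, -0.96], [-1.0, -0.001, 0.0]]
contact_force: [-0.7, 0.6, 0.5]
grip_width: 0.2
```

```bash
python3 - <<'E'
from h import *
b=lidview('x.png'); a=arm.snapshot('top')
for p in(b,a):
    for q in('spice_jar','jar_mid','tin_mid'):
        t=[(x['location'],round(x['confidence'],2)) for x in arm.tip_of(p,q)][:2]; print(q,t)
    px=p['pixels'].astype(int); m=(px[:,:,0]>90)&(px[:,:,0]>2*px[:,:,1])&(px[:,:,0]>1.8*px[:,:,2])
    W=mask_pts(p,m); y=np.radians(16.3); R=np.array([[np.cos(y),np.sin(y)],[-np.sin(y),np.cos(y)]])
    B=(W[:,:2]-[467.6,269.5])@R.T
    k=(np.abs(B[:,0])<75)&(np.abs(B[:,1])<120)&(W[:,2]<150)&(W[:,2]>80)
    print(k.sum()); 
    if k.sum()>5:
        print('cap z',np.percentile(W[k,2],[2,50,98]).round(1)); kk=k&(W[:,2]>112)
        for K in(k,kk):print(B[K].min(0).round(1),B[K].max(0).round(1),W[K].mean(0).round(1))
E
```

```text
17.925 [528.7 287.1 275.7] [ 0.2 -0.4  0. ] [0.37 0.46 1.22 0.   1.46 1.66] -0.00226090421210528
lid deg [88.  89.9 97.4] 482
spice_jar [([196.4, 227.2], 0.87)]
jar_mid []
tin_mid [([207.2, 237.0], 0.45)]
26
cap z [116.3 119.4 121.2]
[-13.4  28.3] [23.6 71.3] [457.  317.6 119.2]
[-13.4  28.3] [23.6 71.3] [457.  317.6 119.2]
spice_jar [([241.4, 155.5], 0.53)]
jar_mid [([243.1, 149.0], 0.55)]
tin_mid [([236.3, 188.9], 0.56), ([236.6, 317.2], 0.32)]
40
cap z [114.8 118.4 122. ]
[-15.1  32.4] [24.1 47.6] [461.5 309.1 118.2]
[-15.1  32.4] [24.1 47.6] [461.5 309.1 118.2]
```

Lid ≈89°. The jar is at box frame (4.5, +48.5), cap top ≈118: that's the +y side. Check the placing spot, then plan the jar grasp.

```bash
python3 - <<'E'
from h import *
a=arm.snapshot('top'); b=arm.snapshot('side'); 
y=np.radians(16.3); M=np.array([[np.cos(y),np.sin(y)],[-np.sin(y),np.cos(y)]]); C=np.array([467.6,269.5])
for p in(a,b):
    t=arm.trace(p,'mug_mid')[0]; W=mask_pts(p,t['region']); W=W[(W[:,2]>5)&(W[:,2]<100)]
    print('mug',t['confidence'],np.percentile(W,[2,98],axis=0).round(),)
    px=p['pixels'].astype(int); m=(px[:,:,0]>120)&(px[:,:,0]>2*px[:,:,1])
    W=mask_pts(p,m); W=W[(W[:,2]<130)&(W[:,2]>5)&(W[:,1]<100)&(W[:,0]<550)]
    for k in(W[:,1]>-100,W[:,1]<-100): print('orange',W[k].min(0).round(),W[k].max(0).round(),k.sum()) if k.any() else 0
# heights over region near placing
v,u=np.mgrid[150:300,200:300]; W=cloud(a,np.c_[u.ravel(),v.ravel()])
B=(W[:,:2]-C)@M.T
for by in range(-260,-130,20): print(by,[int(np.percentile(W[(np.abs(B[:,0]-bx)<10)&(np.abs(B[:,1]-by)<10),2],97)) if ((np.abs(B[:,0]-bx)<10)&(np.abs(B[:,1]-by)<10)).any() else None for bx in range(-140,100,20)])
R=down(-73.7); p,_=cur()
J=C+M.T@[4.5,48.5]; print(J, 'place',C+M.T@[-40,-195])
plan(p,cur()[1],[(p-R[:,1]*30+[0,0,10],R,2,1),([*J,170],R,6,0),([*J,84],R,5,0)])
E
```

```text
mug 0.97 [[600. -20.   6.]
 [704.  55.  90.]]
mug 0.69 [[ 670. -328.   14.]
 [ 719. -285.   53.]]
orange [346. -25.   9.] [381. -11.  99.] 71
orange [ 479. -304.    5.] [ 508. -289.  100.] 59
-260 [3, 3, 2, 3, 3, 3, 3, 3, 3, 3, 3, 43]
-240 [3, 4, 3, 3, 4, 3, 2, 3, 3, 4, 3, 5]
-220 [4, 4, 4, 4, 4, 3, 3, 3, 3, 3, 3, 4]
-200 [3, 4, 2, 3, 2, 3, 3, 5, 2, 2, 3, 3]
-180 [3, 3, 3, 3, 3, 3, 3, 4, 3, 3, 3, 3]
-160 [3, 3, 3, 3, 3, 4, 4, 4, 4, 3, 4, 3]
-140 [3, 3, 3, 4, 3, 3, 3, 3, 2, 3, 3, 2]
[458.30678843 317.31355685] place [483.93779656  71.11129971]
[[-0.08,-0.25,0.0,0.0,0.0,0.001,1],[-0.086,-0.25,0.0,0.0,0.0,0.0,1],[0.32,-0.08,-0.14,0.0,0.0,0.0,0],[0.33,-0.08,-0.13,0.0,0.0,0.0,0],[0.32,-0.08,-0.14,0.0,0.0,0.0,0]]
[[0.32,-0.08,-0.13,0.0,0.0,0.0,0],[0.33,-0.08,-0.14,0.0,0.0,0.0,0],[0.319,-0.076,-0.13,0.0,0.0,0.0,0],[0.29,0.0,0.0,0.0,0.0,0.0,0],[0.28,0.0,0.0,0.0,0.0,0.0,0]]
[[0.29,0.0,0.0,0.0,0.0,0.0,0],[0.29,0.0,0.0,0.0,0.0,0.0,0],[0.283,0.001,0.0,0.0,0.0,0.0,0]]
```

Request:
arm_command([
  [-0.08, -0.25, 0, 0, 0, 0.001, 1],
  [-0.086, -0.25, 0, 0, 0, 0, 1],
  [0.32, -0.08, -0.14, 0, 0, 0, 0],
  [0.33, -0.08, -0.13, 0, 0, 0, 0],
  [0.32, -0.08, -0.14, 0, 0, 0, 0],
])

```text
time: 19.1
tool_pos: [477.5, 298.2, 228.4]
orientation: [[0.0, 0.96, 0.28], [0.0, 0.28, -0.96], [-1.0, 0.0, -0.0]]
contact_force: [-0.1, -0.5, -0.2]
grip_width: 54.4
```

Request:
arm_command([
  [0.32, -0.08, -0.13, 0, 0, 0, 0],
  [0.33, -0.08, -0.14, 0, 0, 0, 0],
  [0.319, -0.076, -0.13, 0, 0, 0, 0],
  [0, 0, 0, 0, 0, 0, 0],
  [0, 0, 0, 0, 0, 0, 0],
])

```text
time: 19.73
tool_pos: [458.6, 317.3, 171.2]
orientation: [[0.001, 0.96, 0.28], [0.001, 0.28, -0.96], [-1.0, 0.001, -0.0]]
contact_force: [0.5, -0.5, -0.4]
grip_width: 85.2
```

```bash
python3 - <<'E'
from h import *
b=lidview('abv.png')
E
```

```text
19.775 [458.9 317.3 171.3] [0.9 0.  1.1] [0.47 0.45 1.52 0.   1.16 1.75] 85.48572015375716
lid deg [88.1 89.8 97.2] 480
```

View pics/abv.png

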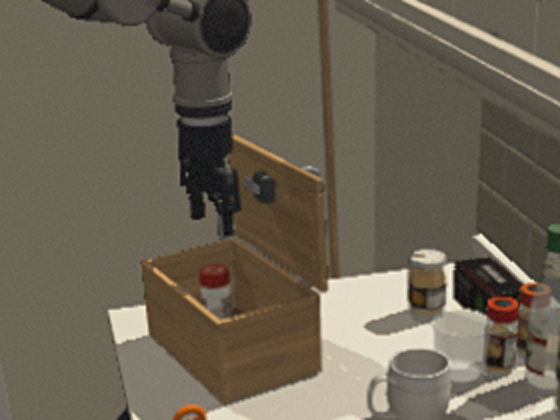

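The fingers straddle the space above the jar (cap at crop (215,275)), with the lid upright behind. Descend and grip.

Request:
arm_command([
  [0.29, 0, 0, 0, 0, 0, 0],
  [0.29, 0, 0, 0, 0, 0, 0],
  [0.28, 0, 0, 0, 0, 0, 0],
  [0.29, 0, 0, 0, 0, 0, 0],
  [0.28, 0, 0, 0, 0, 0, 0],
])

```text
time: 20.4
tool_pos: [459.1, 317.3, 84.6]
orientation: [[0.001, 0.96, 0.28], [0.001, 0.28, -0.96], [-1.0, 0.001, -0.0]]
contact_force: [-0.6, 0.7, 0.5]
grip_width: 85.0
```

Request:
arm_command([
  [0, 0, 0, 0, 0, 0, 0.8],
  [0, 0, 0, 0, 0, 0, 1],
  [0, 0, 0, 0, 0, 0, 1],
  [0, 0, 0, 0, 0, 0, 1],
  [0, 0, 0, 0, 0, 0, 1],
])

```text
time: 21.02
tool_pos: [459.0, 317.8, 85.6]
orientation: [[0.002, 0.96, 0.28], [0.001, 0.28, -0.96], [-1.0, 0.002, -0.001]]
contact_force: [0.2, 0.4, 6.5]
grip_width: 43.2
```

```bash
python3 - <<'E'
from h import *
R=down(-73.7); p=[459,317.5,84.3]
plan(p,R,[([459,317.5,235],R,5,1),([484,71,235],R,10,1),([484,71,90],R,5,1)])
E
```

```text
[[-0.5,0.0,0.0,0.0,0.0,0.0,1],[-0.5,0.0,0.0,0.0,0.0,0.0,1],[-0.51,0.0,0.0,0.0,0.0,0.0,1],[-0.5,0.0,0.0,0.0,0.0,0.0,1],[-0.502,0.0,0.0,0.0,0.0,0.0,1]]
[[0.0,-0.08,0.41,0.0,0.0,0.0,1],[0.0,-0.07,0.4,0.0,0.0,0.0,1],[0.0,-0.08,0.41,0.0,0.0,0.0,1],[0.0,-0.07,0.4,0.0,0.0,0.0,1],[0.0,-0.08,0.41,0.0,0.0,0.0,1]]
[[0.0,-0.07,0.41,0.0,0.0,0.0,1],[0.0,-0.08,0.4,0.0,0.0,0.0,1],[0.0,-0.07,0.41,0.0,0.0,0.0,1],[0.0,-0.08,0.4,0.0,0.0,0.0,1],[0.0,-0.073,0.41,0.0,0.0,0.0,1]]
[[0.48,0.0,0.0,0.0,0.0,0.0,1],[0.49,0.0,0.0,0.0,0.0,0.0,1],[0.48,0.0,0.0,0.0,0.0,0.0,1],[0.48,0.0,0.0,0.0,0.0,0.0,1],[0.487,0.0,0.0,0.0,0.0,0.0,1]]
```

Request:
arm_command([
  [-0.3, 0, 0, 0, 0, 0, 1],
  [-0.5, 0, 0, 0, 0, 0, 1],
  [-0.55, 0, 0, 0, 0, 0, 1],
  [-0.55, 0, 0, 0, 0, 0, 1],
  [-0.6, 0, 0, 0, 0, 0, 1],
])

```text
time: 21.65
tool_pos: [458.0, 317.0, 235.1]
orientation: [[-0.001, 0.96, 0.28], [-0.001, 0.28, -0.96], [-1.0, -0.001, 0.0]]
contact_force: [0.7, 0.7, -1.6]
grip_width: 42.9
```

Request:
arm_command([
  [0, -0.08, 0.41, 0, 0, 0, 1],
  [0, -0.07, 0.4, 0, 0, 0, 1],
  [0, -0.08, 0.41, 0, 0, 0, 1],
  [0, -0.07, 0.4, 0, 0, 0, 1],
  [0, -0.08, 0.41, 0, 0, 0, 1],
])

```text
time: 22.28
tool_pos: [470.4, 193.1, 234.2]
orientation: [[-0.001, 0.96, 0.28], [-0.0, 0.28, -0.96], [-1.0, -0.001, 0.0]]
contact_force: [-0.1, -0.5, -0.2]
grip_width: 43.1
```

Request:
arm_command([
  [0, -0.07, 0.41, 0, 0, 0, 1],
  [0, -0.08, 0.4, 0, 0, 0, 1],
  [0, -0.07, 0.41, 0, 0, 0, 1],
  [0, -0.08, 0.4, 0, 0, 0, 1],
  [0, -0.073, 0.41, 0, 0, 0, 1],
])

```text
time: 22.9
tool_pos: [483.0, 69.9, 234.3]
orientation: [[-0.001, 0.96, 0.28], [-0.0, 0.28, -0.96], [-1.0, -0.001, 0.0]]
contact_force: [-0.2, 0.2, -1.0]
grip_width: 43.1
```

```bash
python3 - <<'E'
from h import *
b=lidview('car.png')
save(b,'car.png',(130,40,410,250),2)
E
```

```text
22.95 [483.5  67.5 234.2] [ 1.9 -2.2 -1.4] [-0.02  0.27  1.62 -0.    1.25  1.27] 43.47502250652465
lid deg [88.2 89.9 98. ] 487
```

View pics/car.png

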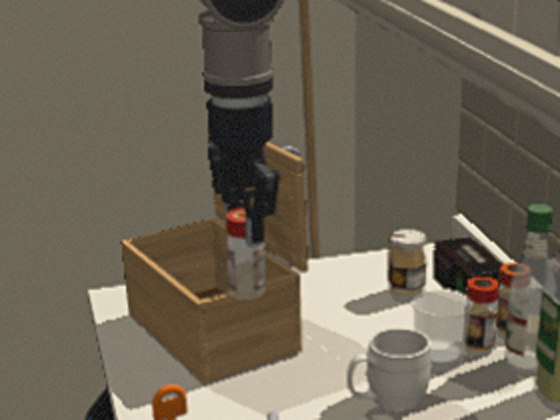

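The jar hangs upright in the gripper (crop (243,255)). Lower it.

Request:
arm_command([
  [0.55, 0, 0, 0, 0, 0, 1],
  [0.6, 0, 0, 0, 0, 0, 1],
  [0.6, 0, 0, 0, 0, 0, 1],
  [0.55, 0, 0, 0, 0, 0, 1],
  [0.3, 0, 0, 0, 0, 0, 1],
])

```text
time: 23.58
tool_pos: [482.2, 70.9, 76.6]
orientation: [[-0.003, 0.96, 0.28], [-0.0, 0.28, -0.96], [-1.0, -0.003, -0.001]]
contact_force: [0.4, -0.3, -0.3]
grip_width: 43.3
```

Request:
arm_command([
  [0, 0, 0, 0, 0, 0, 1],
  [0.03, 0, 0, 0, 0, 0, 1],
  [0.03, 0, 0, 0, 0, 0, 1],
  [0, 0, 0, 0, 0, 0, 1],
])

```text
time: 24.08
tool_pos: [483.4, 70.8, 75.0]
orientation: [[0.0, 0.96, 0.28], [-0.0, 0.28, -0.96], [-1.0, 0.0, 0.0]]
contact_force: [0.4, 0.4, -0.9]
grip_width: 43.0
```

Request:
arm_command([
  [0.02, 0, 0, 0, 0, 0, 1],
  [0.02, 0, 0, 0, 0, 0, 1],
  [0, 0, 0, 0, 0, 0, 1],
])

```text
time: 24.45
tool_pos: [483.9, 71.0, 73.5]
orientation: [[0.002, 0.96, 0.28], [0.0, 0.28, -0.96], [-1.0, 0.002, 0.0]]
contact_force: [-1.9, 1.9, 10.6]
grip_width: 43.0
```

Touchdown (10 N). Release slowly and retreat up.

Request:
arm_command([
  [0, 0, 0, 0, 0, 0, 0.35],
  [0, 0, 0, 0, 0, 0, 0.2],
  [0, 0, 0, 0, 0, 0, 0],
  [0, 0, 0, 0, 0, 0, 0],
  [0, 0, 0, 0, 0, 0, 0],
])

```text
time: 25.08
tool_pos: [483.1, 70.8, 72.0]
orientation: [[-0.001, 0.96, 0.28], [-0.0, 0.28, -0.96], [-1.0, -0.001, -0.0]]
contact_force: [0.3, 0.1, -1.0]
grip_width: 85.3
```

Request:
arm_command([
  [-0.3, 0, 0, 0, 0, 0, 0],
  [-0.6, 0, 0, 0, 0, 0, 0],
  [-0.7, 0, 0, 0, 0, 0, 0],
  [-0.7, 0, 0, 0, 0, 0, 0],
  [0, 0, 0, 0, 0, 0, 0],
])

```text
time: 25.7
tool_pos: [485.0, 70.8, 213.3]
orientation: [[0.007, 0.96, 0.28], [-0.0, 0.28, -0.96], [-1.0, 0.006, 0.002]]
contact_force: [-0.5, -0.2, -0.1]
grip_width: 85.4
```

```bash
python3 - <<'E'
from h import *
b=lidview('end.png'); save(b,'end.png',(130,40,410,340),2)
px=b['pixels'].astype(int); m=(px[:,:,0]>110)&(px[:,:,0]>2*px[:,:,1])
W=mask_pts(b,m); k=np.hypot(W[:,0]-484,W[:,1]-71)<40; W=W[k]; print('cap',len(W),W.min(0).round(),W.max(0).round())
for q in('tin_mid','tee_grip','spice_jar'): print(q,[(x['location'],x['confidence']) for x in arm.tip_of(b,q)][:2])
E
```

```text
25.75 [483.8  70.8 211.3] [-0.2  0.1 -0.6] [-0.01  0.29  1.65 -0.    1.19  1.28] 85.14724897757583
lid deg [88.1 89.8 97.7] 484
cap 76 [462.  52.  93.] [504.  97. 109.]
tin_mid [([221.2, 253.0], 0.45)]
tee_grip [([253.1, 265.4], 0.65)]
spice_jar [([239.3, 252.3], 0.6)]
```

View pics/end.png

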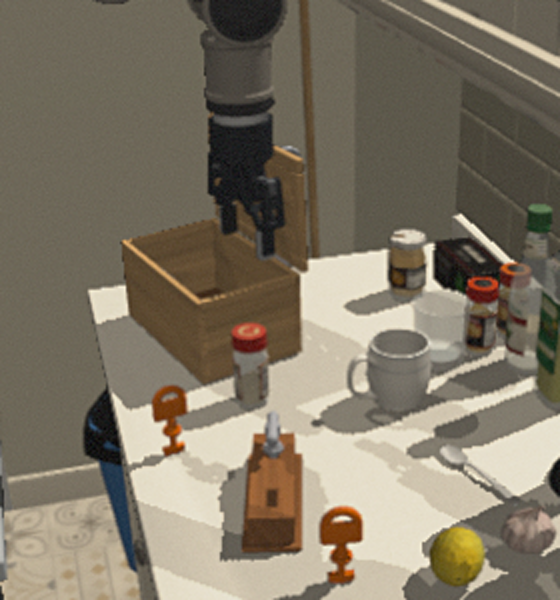

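The jar stands upright at crop (250,365), cap top ≈107 mm. The lid is upright with the loop of the key visible behind its edge, the tee is still in its slot, and the bystanders are in place. The gripper is clear, so I hand in.

```bash
python3 -c "
from bench import arm
print(arm.sign_off(), arm.get_state()['time'])"
```

```text
the job is handed in; nothing more can be done
the job is handed in; nothing more can be done
```

The job is handed in at about 26 s of the 72 s allowed; the hand-in itself reports no verdict.

**What I did:**
- Took the looped steel key from the stand's -y slot, pushed it home in the lid and pressed its collar down with about 24 N. I turned it about 80° clockwise (tool angle).
- Pulled the lid to about 45° by the key, because the overhead cupboard left little room for the arm. I then let go and pushed the lid up to about 88–90° with closed fingers under its front edge.
- Lifted the jar out by its cap and set it on the worktop at about (484, 71) mm, roughly 200 mm from the box's middle.

**Last checks:**
- **Lid and key:** the lid measured about 88–90°. The loop of the key still showed behind it, so the key is in the lock.
- **Jar:** it stands upright with its cap top near 107 mm.
- **Other items:** in the last picture the tee key, mug, lemon, garlic and orange look-alikes were where they had been.
- **Gripper:** open and clear of everything, with contact force near zero.

**Flaws and unconfirmed points:**
- The upward force on the tool reached 61 N for a moment while pushing the lid, probably because its edge caught on the fingers. That is under the 120 N wrist limit. If the edge touched the gripper's body rather than the fingers, it could have passed the 40 N limit.
- The tin was not clearly visible in the last picture. The detector placed it inside the box with only 0.45 confidence, and nothing had touched it.
- The lock angle was not measured directly, only that the catch let the lid go.

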